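# Lay out the microscope inspection set on the rest pads

### The job

Lay out the inspection set on the four cork rest pads, seen from the robot: the large mount on the middle pad of the row of three with the small mount on top of it, the eyepiece on the pad to the left of the large mount, the objective canister on the pad to its right, and the lamp carton on the pad behind it. Set everything upright in the middle of its pad, the small mount in the middle of the large one, and let go; leave the dropper bottle where it stands.

Things in the scene. Friction and masses are not known exactly. Their poses are not given: they have to be found in the camera images.
- eyepiece_mid (a point): Black spare eyepiece standing upright, 45 mm high: round shoulder 35 mm across up to 22 mm high, narrower round barrel 24 mm across above it. 60 g; z axis up when it stands as at the start. Point: its centre, half-way up.
- canister_mid (a point): Round screw canister of an objective, black lower half and clear upper half, 38 mm across and 56 mm high, flat top. About 80 g. It stands on the open desk; not the like canister right beside the wooden case at the back left, which is fixed clutter; z axis up when it stands as at the start. Point: its centre, half-way up.
- carton_mid (a point): Small yellow carton of a spare lamp, 46 x 45 mm in plan and 62 mm high, sides along its x and y axes. 30 g, rigid. It stands on the open desk; not the like carton at the far left end beyond the wash bottle, which is fixed clutter; z axis up when it stands as at the start. Point: its centre, half-way up.
- large_mount_mid (a point): Large specimen mount: brick-red round resin disc lying flat, 30 mm across and 16 mm high, small pale label on its flat top. 20 g; z axis up when it stands as at the start. Point: its centre, half-way up.
- small_mount_mid (a point): Small specimen mount: cream round resin disc lying flat, 22 mm across and 10 mm high, small pale label on its flat top. 20 g; z axis up when it stands as at the start. Point: its centre, half-way up.
- dropper_bottle_mid (a point): Bystander: amber dropper bottle with a red bulb, 30 mm across and 111 mm high, standing loose behind the pads; leave it alone. z axis up when it stands as at the start. Point: its centre, half-way up.
- pad_1: One of four identical fixed round cork rest pads with a dark rim, 72 mm across, flat top 12 mm above the desk. Origin: centre of its underside. Three pads stand in a row from left to right, 110 mm apart; the fourth stands 110 mm behind (beyond) the middle one. The names are dealt out anew at every start. Every pad's y axis runs along the row to the left and its x axis points away from the robot, square to the row.
- pad_2: One of four identical fixed round cork rest pads with a dark rim, 72 mm across, flat top 12 mm above the desk. Origin: centre of its underside. Three pads stand in a row from left to right, 110 mm apart; the fourth stands 110 mm behind (beyond) the middle one. The names are dealt out anew at every start. Every pad's y axis runs along the row to the left and its x axis points away from the robot, square to the row.
- pad_3: One of four identical fixed round cork rest pads with a dark rim, 72 mm across, flat top 12 mm above the desk. Origin: centre of its underside. Three pads stand in a row from left to right, 110 mm apart; the fourth stands 110 mm behind (beyond) the middle one. The names are dealt out anew at every start. Every pad's y axis runs along the row to the left and its x axis points away from the robot, square to the row.
- pad_4: One of four identical fixed round cork rest pads with a dark rim, 72 mm across, flat top 12 mm above the desk. Origin: centre of its underside. Three pads stand in a row from left to right, 110 mm apart; the fourth stands 110 mm behind (beyond) the middle one. The names are dealt out anew at every start. Every pad's y axis runs along the row to the left and its x axis points away from the robot, square to the row.
Mind the look-alikes: they are no part of the job. Leave any orange or pink look-alike of the part that bears eyepiece_mid alone.

How it is judged (in metres and radians):
At the end, for the whole second after the job is handed in: Large mount on the middle pad of the row, eyepiece on the left, canister on the right, carton on the pad behind: upright (0.12 rad), on the pad (height within 4 mm), within 14 mm of its centre; small mount flat on the large one (3 mm), within 8 mm of its centre; all released, at rest ((horizontal distance between eyepiece_mid and pad_1 below 0.014 m or horizontal distance between eyepiece_mid and pad_2 below 0.014 m or horizontal distance between eyepiece_mid and pad_3 below 0.014 m or horizontal distance between eyepiece_mid and pad_4 below 0.014 m) and height (world z) of eyepiece_mid between 0.0305 and 0.0385 m and (horizontal distance between canister_mid and pad_1 below 0.014 m or horizontal distance between canister_mid and pad_2 below 0.014 m or horizontal distance between canister_mid and pad_3 below 0.014 m or horizontal distance between canister_mid and pad_4 below 0.014 m) and height (world z) of canister_mid between 0.036 and 0.044 m and (horizontal distance between carton_mid and pad_1 below 0.014 m or horizontal distance between carton_mid and pad_2 below 0.014 m or horizontal distance between carton_mid and pad_3 below 0.014 m or horizontal distance between carton_mid and pad_4 below 0.014 m) and height (world z) of carton_mid between 0.039 and 0.047 m and (horizontal distance between large_mount_mid and pad_1 below 0.014 m or horizontal distance between large_mount_mid and pad_2 below 0.014 m or horizontal distance between large_mount_mid and pad_3 below 0.014 m or horizontal distance between large_mount_mid and pad_4 below 0.014 m) and height (world z) of large_mount_mid between 0.016 and 0.024 m and horizontal distance between small_mount_mid and large_mount_mid below 0.008 m and height (world z) of small_mount_mid between 0.03 and 0.036 m and ((horizontal distance between large_mount_mid and pad_1 below 0.014 m and y of eyepiece_mid in the frame of pad_1 above 0.07 m and y of canister_mid in the frame of pad_1 below -0.07 m and x of carton_mid in the frame of pad_1 above 0.07 m) or (horizontal distance between large_mount_mid and pad_2 below 0.014 m and y of eyepiece_mid in the frame of pad_2 above 0.07 m and y of canister_mid in the frame of pad_2 below -0.07 m and x of carton_mid in the frame of pad_2 above 0.07 m) or (horizontal distance between large_mount_mid and pad_3 below 0.014 m and y of eyepiece_mid in the frame of pad_3 above 0.07 m and y of canister_mid in the frame of pad_3 below -0.07 m and x of carton_mid in the frame of pad_3 above 0.07 m) or (horizontal distance between large_mount_mid and pad_4 below 0.014 m and y of eyepiece_mid in the frame of pad_4 above 0.07 m and y of canister_mid in the frame of pad_4 below -0.07 m and x of carton_mid in the frame of pad_4 above 0.07 m)) and angle between each of eyepiece_mid, canister_mid, carton_mid, large_mount_mid, small_mount_mid's own z axis and vertical below 0.12 rad and linear speed of each of eyepiece, canister, carton, large_mount, small_mount below 0.02 m/s); the robot touches nothing.
It fails at once if the dropper bottle is shifted by more than 20 mm or tipped over (distance of dropper_bottle_mid from where it was at the start of the episode above 0.02 m or angle between dropper_bottle_mid's own z axis and vertical above 0.4 rad).
It also fails if it takes over 104 s, if anything falls off the work surface, if the arm or the gripper's body presses on something with over 40 N, if the wrist force passes 120 N, or if a joint passes its speed limit or range.

### The arm

A 6-joint arm with a two-finger parallel gripper is mounted at the origin on a cart in front of the work surface, level with it; the furniture and walls round the work are solid. World frame = base frame: x ahead of the robot, y to its left, z up, the work surface at z = 0. Lengths are in mm, angles in rad, forces in N, time in s.
With the tool pointing down it reaches from about 275 to 1000 mm from the base axis. Payload 8.4 kg.
Tool frame: the origin (TCP) lies on the centre line of the jaws, within the pads' length; the fingertips stand 14 mm ahead of it and the grasp point (between the pads) lies 5 mm behind it; z points along the fingers, y is the line along which they close (so a half turn about z gives the same grasp; the last joint's range is limited). The gripper opens to 85 mm and grips with 20 to 120 N. Pads are 22 mm wide; open, the fingers measure 114 mm over their backs; the gripper's body (76 mm by 85 mm) begins 54 mm behind the grasp point. The pads swing forward as they close: fully open they stand 13 mm farther back than shut.
Start: joints at [-1.258, 0.353, 1.633, -0, 1.155, -0.002], TCP at [193.515, -594.289, 245.281] pointing down, gripper open.
Joint ranges: [-2.63, 2.63], [-0.92, 2.1], [0.06, 2.66], [-1.3, 4.44], [0, 2.69], [-3.02, 3.02]. Speed limits (rad/s): [2.22, 2.22, 2.79, 3.14, 3.14, 3.14].

### API

Orientations are given as [roll, pitch, yaw] about the fixed x, y, z axes, in that order (R = Rz(yaw) Ry(pitch) Rx(roll)).
In Python, from rig import r gives the robot as it stands.
- The arm moves only by the tool step_arm, never from a script. Its argument "plan" is text: rows parted by semicolons, each of 7 numbers parted by spaces: the turn, a rotation vector about the world's x, y, z in degrees, then the shift along the world's x, y, z in mm, then the closure in counts, from 0 (fully open) to 255 (shut). In form: rx ry rz x y z hand; .... A call has 1 to 8 rows; each row is the pose to reach, as a shift and turn from the pose commanded when the call began; what a row does not reach only later rows make up. A row lasts 1/10 s, in which the tool goes at most 50 mm and 8.59 degrees, less where a joint would pass 70% of its speed; a pose out of reach is approached as far as the arm can. A call with a gripper value outside its range is refused whole. The fingers move at their own pace and stop on an object; "force" is the grip in N (left out, the last holds). Time passes only in rows, so rows that repeat a pose let the fingers close. It gives the time, the measured TCP pose, the force, the opening and the grip force at its end, in the units of the state.
- r.sense(): the state, without advancing time (a new reading comes with each control period).
- r.grab_frame(name): name is "scene" or "top" or "wrist"; returns (picture, depth): 420x560x3 uint8, red, green, blue; 420x560 float32, mm along the optical axis (not along the pixel's ray), 0 where there is no reading.
- r.get_calibration(name): a dict with "K" (3x3 intrinsics, pixels), "world_from_camera" (4x4, takes a point from camera to world coordinates). Camera axes: x right, y down, z forward; pixel columns grow to the right and rows downward; lengths in mm; the calibration is good to about 2 mm. A picture is of the moment at which its call begins: read the wrist's pose just before it. get_calibration takes no time and is no camera call; for the wrist camera it gives the pose at the moment of the call.
- r.sign_off(): hands the job in; it is judged then, once.
The state is a dict: "clock": time; "qpos": joint angles; "qvel": joint speeds; "joint_efforts": joint torques, N m; "eef_pos": TCP position; "tcp_rot": TCP orientation; "contact_force": force on the tool from outside, world axes, zero at the start; "wrist_torque": the same for the moment, N m; "opening": opening from 0.0 (shut) to 1.0 (fully open); "grasp_force": force on a finger pad.
Only numpy, scipy, OpenCV 4.12 (cv2) and the standard library are available. Lean on these libraries where they do the work, as an engineer would, in place of code of your own. Each camera call takes 0.05 s, during which the arm holds its last target. There are 200 camera calls.

## Working session

There is one attempt and no reset: what is moved stays moved. The work goes in short steps, Python scripts to look and compute and a tool call to move; the robot and the scene stay as the last step left them, time stands still between calls to the robot, and variables do not carry over. Pictures are saved under pics/ and viewed, at most 14 in all, crops included, and the job is handed in when it is done.

Besides the shell and the picture viewer there is one more tool, called after ">>>" by a JSON object that holds its "op" and its "data", one argument or row to a line. step_arm: Moves the arm, as the interface text tells. Its arguments: {"type":"object","properties":{"plan":{"type":"string"},"force":{"type":"number"}},"required":["plan"]}

```bash
ls; mkdir -p pics
cat > h.py <<'E'
import numpy as np,cv2
from rig import r
def grab(n,f=None):
    c=r.get_calibration(n); im,d=r.grab_frame(n)
    if f: cv2.imwrite('pics/'+f,im[:,:,::-1]); np.savez('pics/'+f+'.npz',im=im,d=d,K=c['K'],T=c['world_from_camera'])
    return im,d,np.array(c['K']),np.array(c['world_from_camera'])
def cloud(d,K,T):
    v,u=np.mgrid[:d.shape[0],:d.shape[1]]
    p=np.stack([(u-K[0,2])/K[0,0]*d,(v-K[1,2])/K[1,1]*d,d],-1)
    w=p@T[:3,:3].T+T[:3,3]; w[d==0]=np.nan
    return w
E
python3 - <<'E'
from h import *
for n in['scene','top','wrist']:
    im,d,K,T=grab(n,n+'0.png'); print(n,K[0],K[1],T.round(2).tolist(),(d>0).mean())
print(r.sense())
E
```

```text
pics
scene [466.78778893   0.         280.90367917] [  0.         466.78778893 207.29886068] [[-0.86, -0.28, 0.43, 117.1], [-0.51, 0.5, -0.7, 859.03], [-0.02, -0.82, -0.57, 682.79], [0.0, 0.0, 0.0, 1.0]] 0.9960246598639456
top [386.87269278   0.         277.70602539] [  0.         386.87269278 206.93327941] [[0.0, -0.99, 0.14, 424.62], [-1.0, -0.01, -0.02, 133.74], [0.02, -0.14, -0.99, 942.69], [0.0, 0.0, 0.0, 1.0]] 0.9960416666666667
wrist [320.72702145   0.         284.15814343] [  0.         320.72702145 206.6854716 ] [[0.31, -0.9, -0.3, 272.01], [-0.95, -0.29, -0.1, -568.4], [-0.0, 0.31, -0.95, 373.63], [0.0, 0.0, 0.0, 1.0]] 0.9960331632653061
{'clock': 0.15, 'qpos': array([-1.25836931e+00,  3.53524240e-01,  1.63394776e+00,  4.88703106e-06,
        1.15520010e+00, -2.40841073e-03]), 'qvel': array([-0.00059474, -0.00186237, -0.0008656 , -0.00133437, -0.00015465,
       -0.00093666]), 'joint_efforts': array([ 1.18317897e-03, -6.05634642e+01, -3.42338920e+01,  2.49016961e-05,
        6.20454928e-03,  2.72082048e-05]), 'eef_pos': array([ 193.42873642, -593.95520829,  244.71880632]), 'tcp_rot': array([-3.14051322e+00, -7.06863640e-06,  3.14833446e-01]), 'contact_force': array([ 0.3662384 , -0.87509689,  0.31137202]), 'wrist_torque': array([ 0.01789806, -0.02604398,  0.04391932]), 'grasp_force': 0.0, 'opening': 0.9997775959659914}
```

View pics/top0.png

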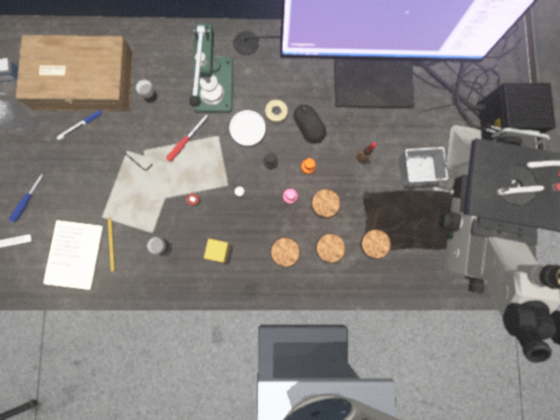

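View pics/scene0.png

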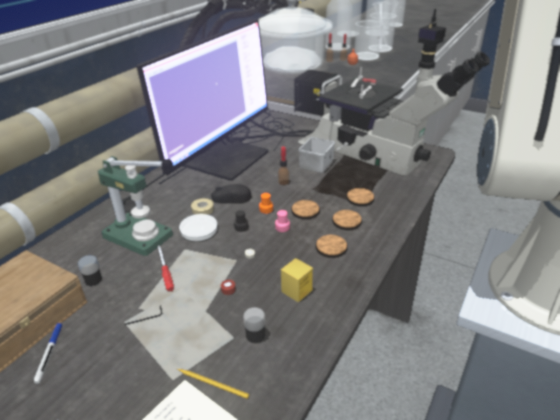

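Top view: pads are at (285,252) left, (331,248) middle, (376,244) right and (326,203) behind. The large mount is at (193,200), the small mount at (239,191) and the bottle at (365,155).
- **Eyepiece:** candidates are (270,160) black, (309,166) orange and (290,196) pink. Black fits.
- **Canister:** (157,246) stands on the open desk. (145,90) is beside the case, so it is clutter.
- **Carton:** (216,251) is the only yellow one on the open desk.

I'll measure in both views and confirm with one crop.

```bash
cat > m.py <<'E'
from h import *
def load(f):
    z=np.load('pics/'+f+'.npz'); return z['im'],cloud(z['d'],z['K'],z['T'])
seeds={'eye':(270,160),'can':(157,246),'cart':(216,251),'lm':(193,200),'sm':(239,191),'bot':(365,155),'padB':(326,203),'padL':(285,252),'padM':(331,248),'padR':(376,244),'orange':(309,166),'pink':(290,196)}
if __name__=='__main__':
    it,wt=load('top0.png'); isc,ws=load('scene0.png')
    for n,(u,v) in seeds.items():
        c=np.nanmedian(wt[v-3:v+4,u-3:u+4].reshape(-1,3),0)
        for nm,w in(('t',wt),('s',ws)):
            m=np.hypot(w[...,0]-c[0],w[...,1]-c[1])<48
            q=w[m]; zf=np.percentile(q[:,2],10)
            ztop=np.percentile(q[np.hypot(*(q[:,:2]-c[:2]).T)<14][:,2],90)
            s=q[(q[:,2]>max(ztop-5,zf+4))]
            if len(s)<5: print(n,nm,'few',ztop);continue
            (cx,cy),(a,b),an=cv2.minAreaRect(s[:,:2].astype(np.float32))
            print(n,nm,len(s),'floor %.1f top %.1f'%(zf,ztop),'mean',s.mean(0).round(1),'rect',round(cx,1),round(cy,1),round(a,1),round(b,1),round(an,1))
    cv2.imwrite('pics/crop1.png',cv2.resize(it[130:275,130:400],None,fx=2.9,fy=2.9,interpolation=cv2.INTER_CUBIC)[:,:,::-1])
E
python3 m.py
```

```text
eye t 69 floor -1.8 top 46.1 mean [671.5 134.   45.2] rect 671.4 134.0 21.3 19.1 0.2
eye s 56 floor -2.3 top 44.0 mean [669.7 138.8  43.3] rect 671.1 138.5 22.6 24.1 71.4
can t 211 floor -1.6 top 57.8 mean [461.9 393.3  56.1] rect 461.9 393.7 34.1 36.4 1.0
can s 280 floor -2.1 top 56.4 mean [459.9 398.4  54.7] rect 461.1 397.3 35.9 37.5 31.9
cart t 394 floor -1.3 top 64.3 mean [450.7 256.   62.3] rect 450.8 256.3 45.2 44.7 78.9
cart s 396 floor -1.8 top 62.2 mean [448.9 260.8  60.8] rect 449.5 259.3 45.9 47.5 76.8
lm t 117 floor -1.6 top 18.3 mean [575.  321.9  16.6] rect 574.4 321.9 27.3 29.5 1.8
lm s 135 floor -2.4 top 16.4 mean [573.4 326.   14.9] rect 574.8 324.4 31.5 30.1 86.3
sm t 61 floor -1.8 top 12.2 mean [596.4 209.3  10.6] rect 596.9 209.8 20.7 19.3 46.5
sm s 59 floor -2.6 top 10.0 mean [595.4 213.7   8.5] rect 596.7 211.6 18.0 24.7 33.5
bot t 30 floor -1.5 top 103.1 mean [685.3 -96.2 106.8] rect 686.1 -97.4 11.4 10.4 36.6
bot s 30 floor -2.6 top 97.7 mean [684.7 -91.8 101.8] rect 685.3 -93.0 10.2 14.9 10.2
padB t 575 floor -0.7 top 14.5 mean [568.5  -2.3  12.5] rect 568.3
[... 291 characters left out ...]
9 floor -0.9 top 14.5 mean [458.6 -11.9  12.5] rect 458.8 -11.7 65.5 66.9 45.2
padM s 398 floor -753.8 top 12.3 mean [458.   -6.7  10.6] rect 458.6 -8.1 66.8 69.3 7.0
padR t 586 floor -0.1 top 14.9 mean [ 469.  -121.4   12.5] rect 469.1 -121.5 66.0 68.2 25.6
padR s 325 floor -753.9 top 12.0 mean [ 467.8 -115.3   10.6] rect 468.4 -118.3 67.6 67.0 22.1
orange t 70 floor -1.7 top 46.2 mean [659.2  40.8  45.2] rect 659.1 40.8 19.4 22.4 88.7
orange s 53 floor -2.3 top 43.2 mean [657.2  45.4  42.7] rect 657.5 45.2 20.2 23.5 32.2
pink t 76 floor -1.7 top 46.2 mean [584.1  85.9  45.1] rect 583.7 85.1 21.4 22.2 89.0
pink s 58 floor -2.4 top 43.8 mean [583.2  90.5  43.3] rect 583.1 90.3 21.4 24.9 30.0
```

View pics/crop1.png

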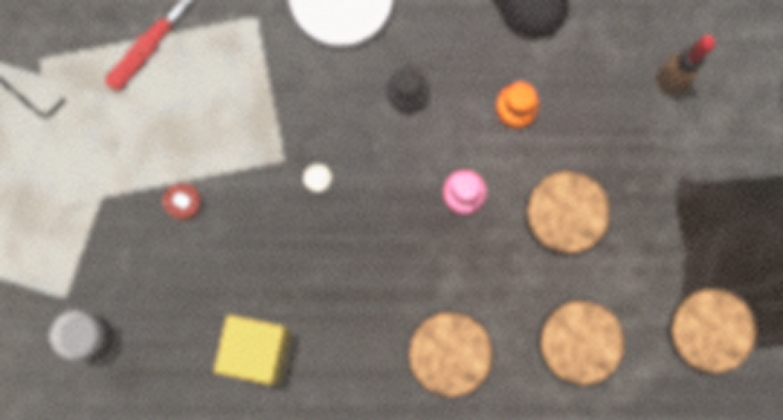

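The crop confirms it: black eyepiece at about (408,90), carton (250,350), canister (77,335), mounts (182,202) and (317,178). The arm starts to the right, past the microscope, so I'll check obstacle heights along the way.

Run:
```python
from m import *
for f in('top0.png','scene0.png','wrist0.png'):
    _,w=load(f); w=w.reshape(-1,3); w=w[~np.isnan(w[:,0])]
    print(f)
    for x in range(-100,800,75):
        row=[]
        for y in range(-800,0,75):
            s=w[(w[:,0]>=x)&(w[:,0]<x+75)&(w[:,1]>=y)&(w[:,1]<y+75)]
            row.append('%5d'%s[:,2].max() if len(s) else '    .')
        print('%4d'%x,*row)
```

```text
top0.png
-100  -739  -738  -737  -739  -737  -740  -737  -738     .     .     .
 -25  -736  -736  -737  -740  -736  -740  -737  -739  -650     .     .
  50  -736  -739  -738  -737  -739  -738  -738  -736     4     4    16
 125  -738  -735  -739  -738  -739  -738  -738  -740     5     5   349
 200  -738  -738  -739  -740  -739  -741   330   329  -740  -739   389
 275     .     .     .     .     .   288   347   348     4     5     5
 350     .     .     .     .     .   278   340   300     6     6    10
 425     .     .     .     4   194   216   227   172    18    18    16
 500     .     .     .     .   203   203   229   193    14    14    16
 575     .     .     .     .   204   203   195   193    64    11    17
 650     .     .     .    54   207   211   209    65    64   112    22
 725     .     .    47    53   207   208   207     5     6     6    38
scene0.png
-100     .     .     .     .     .     .     .     .     .     .     .
 -25     .     .     .     .     .     .     .     .     .     .     .
  50     .     .     .  -744  -742  -745  -744  -745     2    37   202
 125  -743  -74
[... 786 characters left out ...]
4  -743  -743  -743  -743  -742  -743  -744  -644  -185  -275
 125  -744  -744   317   321  -743  -743  -743  -743  -644  -644  -642
 200  -742   318   326   326  -743  -743  -743  -744  -743  -741  -742
 275  -744  -744  -741     3     3     2  -741  -743  -744  -741  -743
 350  -742  -743  -743     2     2  -744  -744  -742  -742  -744  -743
 425  -742  -741  -743  -743  -302     .     .     .     .     .     .
 500  -744  -744  -742  -743  -591     .     .     .     .     .     .
 575  -622  -742  -744  -749     .     .     .     .     .     .     .
 650  -750     .     .     .     .     .     .     .     .     .     .
 725     .     .     .     .     .     .     .     .     .     .     .
```

View pics/wrist0.png

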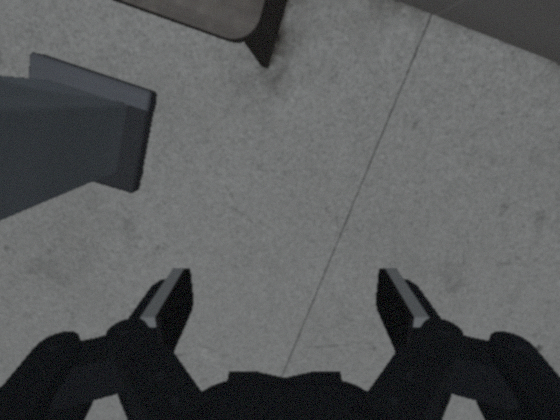

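The wrist view shows only floor and the open fingers. The microscope reaches about 433 mm in the arm's path, so I'll rise first and then cross over it.

>>> {"op": "step_arm", "data": {
  "plan": "0 0 0 0 0 275 0;0 0 0 0 0 275 0;0 0 0 0 0 275 0;0 0 0 0 0 275 0;0 0 0 0 0 275 0;0 0 0 0 0 275 0;0 0 0 0 0 275 0",
  "force": 40
}}

```text
clock: 0.85
eef_pos: [193.8, -595.1, 525.0]
tcp_rot: [3.134, 0.0, 0.315]
contact_force: [-0.1, -0.6, -0.7]
opening: 0.995
grasp_force: 0.0
```

>>> {"op": "step_arm", "data": {
  "plan": "0 0 0 160 350 0 0;0 0 0 160 350 0 0;0 0 0 160 350 0 0;0 0 0 160 350 0 0;0 0 0 160 350 0 0;0 0 0 160 350 0 0;0 0 0 160 350 0 0;0 0 0 160 350 0 0"
}}

```text
clock: 1.65
eef_pos: [353.7, -241.5, 519.1]
tcp_rot: [-3.14, 0.0, 0.316]
contact_force: [-0.6, -0.2, 0.3]
opening: 1.0
grasp_force: 0.0
```

>>> {"op": "step_arm", "data": {
  "plan": "0 0 0 126 390 -60 0;0 0 0 126 390 -60 0;0 0 0 126 390 -60 0;0 0 0 126 390 -60 0;0 0 0 126 390 -60 0;0 0 0 126 390 -60 0;0 0 0 126 390 -60 0;0 0 0 126 390 -60 0"
}}

```text
clock: 2.45
eef_pos: [474.8, 134.4, 460.7]
tcp_rot: [3.142, 0.002, 0.315]
contact_force: [0.2, -1.3, 0.7]
opening: 0.998
grasp_force: 0.0
```

>>> {"op": "step_arm", "data": {
  "plan": "0 0 0 0 30 -60 0;0 0 0 0 30 -60 0;0 0 0 0 30 -60 0"
}}

```text
clock: 2.75
eef_pos: [473.3, 163.0, 398.3]
tcp_rot: [-3.141, 0.007, 0.317]
contact_force: [-1.0, -0.9, 0.8]
opening: 0.995
grasp_force: 0.0
```

```bash
cat > look.py <<'E'
import sys
from h import *
r_=r.sense(); print(r_['eef_pos'].round(1),r_['tcp_rot'].round(3),r_['qpos'].round(2))
im,d,K,T=grab('wrist',sys.argv[1]); w=cloud(d,K,T)
P={'eye':(671,136,45),'can':(462,395.5,56),'cart':(450.5,258,62),'lm':(574.5,323,16),'sm':(596.8,210.7,10),'padB':(567.5,.3,12),'padL':(448.4,99,12),'padM':(458.7,-10,12),'padR':(468.8,-119.5,12)}
for n,(x,y,z) in P.items():
    p=np.linalg.inv(T)@[x,y,z,1]; u,v=(K@(p[:3]/p[2]))[:2]
    if not(0<u<560 and 0<v<420) or p[2]<0: continue
    rr=45 if 'pad' in n else 36
    m=(np.hypot(w[...,0]-x,w[...,1]-y)<rr)&(np.abs(w[...,2]-z)<5)
    q=w[m].astype(np.float32)
    if len(q)<20: continue
    rect=cv2.minAreaRect(q[:,:2]); c,rad=cv2.minEnclosingCircle(q[:,:2])
    print(n,'px',int(u),int(v),len(q),'med z %.1f'%np.median(q[:,2]),'mean',q.mean(0).round(1),'rect',np.round(rect[0],1),np.round(rect[1],1),round(rect[2],1))
E
python3 look.py w1.png
```

```text
[473.3 163.  398.3] [-3.141  0.007  0.317] [0.33 0.04 1.69 0.   1.42 1.58]Traceback (most recent call last):
  File "look.py", line 13, in <module>
    rect=cv2.minAreaRect(q[:,:2]); c,rad=cv2.minEnclosingCircle(q[:,:2])
cv2.error: OpenCV(4.12.0) /io/opencv/modules/imgproc/src/convhull.cpp:143: error: (-215:Assertion failed) total >= 0 && (depth == CV_32F || depth == CV_32S) in function 'convexHull'
```

View pics/w1.png

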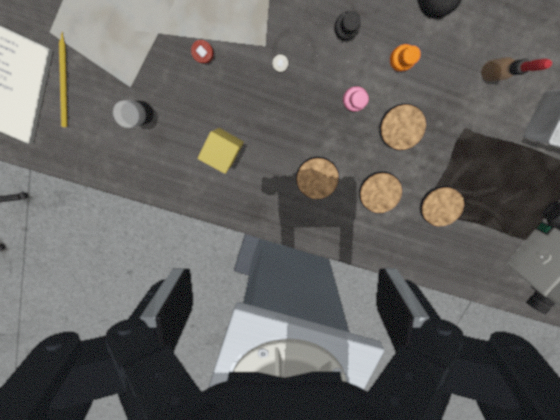

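The wrist view shows everything in place: pads (317,178), (381,192), (443,206), (403,127); mounts (202,50), (280,62); eyepiece (348,25); carton (220,150); canister (130,113). Next I'll fix the array layout and re-measure.

```bash
sed -i "s/q=w\[m\].astype(np.float32)/q=np.ascontiguousarray(w[m],np.float32)/; s/minAreaRect(q\[:,:2\])/minAreaRect(np.ascontiguousarray(q[:,:2]))/; s/; c,rad=.*//" look.py; python3 look.py w2.png
```

```text
[474.2 162.4 400.5] [3.141 0.004 0.316] [ 0.33  0.04  1.68 -0.    1.42  1.58]
eye px 348 23 278 med z 45.1 mean [672.2 135.   45. ] rect [672.4 135.2] [23. 22.] 24.9
can px 125 115 592 med z 56.4 mean [463.4 393.6  56.2] rect [462.8 394.1] [36.6 36.9] 53.6
cart px 216 153 972 med z 62.3 mean [452.7 256.7  62.2] rect [451.9 256.9] [45.1 45.4] 78.5
lm px 200 53 378 med z 16.5 mean [576.4 322.2  16.4] rect [576.2 322.3] [30.1 28.6] 63.7
sm px 279 64 185 med z 10.4 mean [597.3 210.2  10.5] rect [597.  210.2] [20.7 19.3] 18.2
padB px 400 128 1617 med z 12.0 mean [570.   -0.   11.8] rect [569.7  -0.6] [71.1 69.3] 1.7
padL px 315 180 1397 med z 11.9 mean [451.5  98.6  11.7] rect [450.1  97.7] [70.4 69.4] 63.9
padM px 379 194 1324 med z 11.8 mean [461.2 -10.   11.7] rect [460.8 -11. ] [68.8 69.4] 23.3
padR px 440 207 1277 med z 11.7 mean [ 471.2 -119.    11.5] rect [ 471.  -119.8] [68.8 69.5] 21.3
```

>>> {"op": "step_arm", "data": {
  "plan": "0 0 0 102 160 -280 0;0 0 0 102 160 -280 0;0 0 0 102 160 -280 0;0 0 0 102 160 -280 0;0 0 0 102 160 -280 0;0 0 0 102 160 -280 0;0 0 0 102 160 -280 0;0 0 0 102 160 -280 0"
}}

```text
clock: 3.65
eef_pos: [577.2, 322.3, 118.5]
tcp_rot: [3.141, 0.004, 0.315]
contact_force: [-0.2, -0.7, 0.1]
opening: 1.002
grasp_force: 0.0
```

```bash
python3 look.py w3.png
```

```text
[577.2 322.3 118.5] [3.141 0.004 0.315] [0.51 0.54 1.65 0.   0.96 1.76]
cart px 312 405 20 med z 58.4 mean [477.  273.5  58.3] rect [476.4 273.9] [3.4 5.9] 37.6
lm px 282 216 1178 med z 16.2 mean [576.8 323.1  16.1] rect [576.2 323. ] [29.7 29.3] 18.0
sm px 424 229 621 med z 10.0 mean [597.8 211.6   9.8] rect [597.5 210.6] [22.3 21.4] 64.8
padL px 462 398 724 med z 11.8 mean [435.5  92.5  11.8] rect [437.1  89.7] [32.6 38.8] 11.1
```

>>> {"op": "step_arm", "data": {
  "plan": "0 0 0 -1 1 -50 0;0 0 0 -1 1 -90 60;0 0 0 -1 1 -103 60;0 0 0 -1 1 -103 255;0 0 0 -1 1 -103 255;0 0 0 -1 1 -103 255;0 0 0 -1 1 -103 255;0 0 0 -1 1 -103 255",
  "force": 30
}}

```text
clock: 4.5
eef_pos: [578.1, 324.0, 22.5]
tcp_rot: [-3.141, -0.004, 0.315]
contact_force: [0.9, -1.2, 8.8]
opening: 0.328
grasp_force: 29.4
```

>>> {"op": "step_arm", "data": {
  "plan": "0 0 0 0 0 50 255;0 0 0 0 0 80 255;0 0 0 0 0 80 255"
}}

```text
clock: 4.8
eef_pos: [579.6, 325.3, 106.1]
tcp_rot: [-3.14, -0.01, 0.315]
contact_force: [-0.3, 0.2, -0.4]
opening: 0.329
grasp_force: 29.7
```

>>> {"op": "step_arm", "data": {
  "plan": "0 0 0 -117 -334 0 255;0 0 0 -117 -334 0 255;0 0 0 -117 -334 0 255;0 0 0 -117 -334 0 255;0 0 0 -117 -334 0 255;0 0 0 -117 -334 0 255;0 0 0 -117 -334 0 255;0 0 0 -117 -334 0 255"
}}

```text
clock: 5.6
eef_pos: [456.8, -14.5, 99.7]
tcp_rot: [3.141, 0.001, 0.311]
contact_force: [-0.1, -0.2, -0.4]
opening: 0.328
grasp_force: 29.8
```

```bash
python3 look.py w4.png
```

```text
[456.8 -14.5  99.7] [3.141e+00 1.000e-03 3.110e-01] [-0.03  0.31  2.11 -0.    0.73  1.23]
padB px 316 53 10613 med z 12.3 mean [568.1  -1.6  12.1] rect [565.8  -2.6] [64.3 71. ] 17.8
padL px 125 184 7869 med z 12.3 mean [452.2  96.5  12. ] rect [449.8  96.8] [71.1 69.8] 12.2
padM px 279 216 6614 med z 12.2 mean [464.  -10.4  11.9] rect [461.9 -10.8] [66.7 70.6] 21.5
padR px 423 246 6488 med z 12.1 mean [ 471.8 -118.8   11.8] rect [ 470.3 -120. ] [69.5 70.2] 10.9
```

View pics/w4.png

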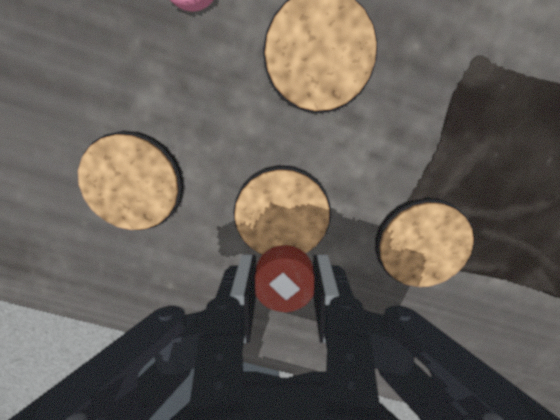

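The mount is held level at (284,278), just in front of the middle pad (282,213). I'll measure where it sits in the grip.

```bash
cat > held.py <<'E'
import sys
from h import *
# cloud between the jaws: box in world around TCP
s=r.sense(); im,d,K,T=grab('wrist',sys.argv[1]); w=cloud(d,K,T)
p=s['eef_pos']; print('tcp',p.round(1),'rot',s['tcp_rot'].round(3),'open',s['opening'].round(3),'grip',s['grasp_force'])
yaw=s['tcp_rot'][2]; c=np.array([np.sin(yaw),-np.cos(yaw)]); a=np.array([np.cos(yaw),np.sin(yaw)])
q=w-p; along=q[...,:2]@c; fwd=q[...,:2]@a
hw=float(sys.argv[2]); m=(abs(along)<hw-2)&(abs(fwd)<35)&(q[...,2]>-45)&(q[...,2]<40)
z=np.percentile(q[m][:,2],[1,50,90,99]); print('n',m.sum(),'z rel',z.round(1))
t=m&(abs(q[...,2]-z[2])<4); h=np.histogram(q[m][:,2],bins=range(-45,45,5)); print(h[0])
print('top along %.1f..%.1f fwd %.1f..%.1f'%(*np.percentile(along[t],[1,99]),*np.percentile(fwd[t],[1,99])))
E
python3 held.py w5.png 15
```

```text
Traceback (most recent call last):
  File "held.py", line 5, in <module>
    p=s['eef_pos']; print('tcp',p.round(1),'rot',s['tcp_rot'].round(3),'open',s['opening'].round(3),'grip',s['grasp_force'])
                                                                              ^^^^^^^^^^^^^^^^^^
AttributeError: 'float' object has no attribute 'round'
```

```bash
sed -i "s/s\['opening'\].round(3)/s['opening']/" held.py; python3 held.py w5.png 15
```

```text
tcp [459.2 -11.8 100. ] rot [ 3.141e+00 -1.000e-03  3.120e-01] open 0.3312863852116481 grip 29.815817177295685
n 3114 z rel [-20.7  -6.4  -5.6  -5. ]
[   0    0    0    0   59  207  227 2590   31    0    0    0    0    0
    0    0    0]
top along -12.6..12.6 fwd -16.2..12.3
```

>>> {"op": "step_arm", "data": {
  "plan": "0 0 0 3 2 -40 255;0 0 0 3 2 -58 255;0 0 0 3 2 -62 255;0 0 0 3 2 -64 255;0 0 0 3 2 -64 255;0 0 0 3 2 -64 255"
}}

```text
clock: 6.35
eef_pos: [463.0, -8.3, 36.2]
tcp_rot: [3.141, -0.001, 0.315]
contact_force: [-0.3, 0.1, -0.0]
opening: 0.33
grasp_force: 29.8
```

>>> {"op": "step_arm", "data": {
  "plan": "0 0 0 -1 -2 -2 255;0 0 0 -1 -2 -2 255;0 0 0 -1 -2 -2 100;0 0 0 -1 -2 -2 60;0 0 0 -1 -2 -2 60;0 0 0 -1 -2 40 60;0 0 0 -1 -2 75 60;0 0 0 -1 -2 85 60"
}}

```text
clock: 7.15
eef_pos: [462.9, -10.8, 123.2]
tcp_rot: [3.14, -0.004, 0.315]
contact_force: [0.2, 0.8, -0.8]
opening: 0.759
grasp_force: 0.0
```

```bash
cat > chk.py <<'E'
import sys
from h import *
# chk.py file x y ztop rad : centre of surface near ztop
s=r.sense(); print('tcp',s['eef_pos'].round(1),'rot',s['tcp_rot'].round(3))
im,d,K,T=grab(sys.argv[1].split('_')[0],sys.argv[1]); w=cloud(d,K,T)
for a in sys.argv[2:]:
    x,y,z,R=map(float,a.split(','))
    q=w[(np.hypot(w[...,0]-x,w[...,1]-y)<R)&(abs(w[...,2]-z)<4)]
    if len(q)<8: print(a,'few');continue
    rc=cv2.minAreaRect(np.float32(q[:,:2]).copy()); print(a,len(q),'z %.1f'%np.median(q[:,2]),'mean',q.mean(0).round(1)[:2],'rect',np.round(rc[0],1),np.round(rc[1],1),round(rc[2],1))
E
python3 chk.py wrist_6.png 461,-10.5,28,25 597,210,10,25
```

```text
tcp [462.9 -10.8 123.2] rot [ 3.14  -0.004  0.315]
461,-10.5,28,25 1223 z 28.3 mean [460.9 -10.9] rect [460.3 -11. ] [30.  29.2] 19.5
597,210,10,25 few
```

>>> {"op": "step_arm", "data": {
  "plan": "0 0 0 134 221 0 125;0 0 0 134 221 0 125;0 0 0 134 221 0 125;0 0 0 134 221 0 125;0 0 0 134 221 0 125;0 0 0 134 221 0 125;0 0 0 134 221 0 125"
}}

```text
clock: 7.9
eef_pos: [594.9, 211.3, 118.6]
tcp_rot: [3.142, 0.002, 0.317]
contact_force: [-0.3, -0.1, -0.1]
opening: 0.51
grasp_force: 0.0
```

```bash
python3 chk.py wrist_7.png 597,210.5,10,20
```

```text
tcp [594.9 211.3 118.6] rot [3.142e+00 2.000e-03 3.170e-01]
597,210.5,10,20 615 z 10.2 mean [597.9 210.5] rect [597.6 210.5] [21.4 21.2] 18.2
```

>>> {"op": "step_arm", "data": {
  "plan": "0 0 0 1 -1 -50 125;0 0 0 1 -1 -82 125;0 0 0 1 -1 -92 125;0 0 0 1 -1 -92 125;0 0 0 1 -1 -92 125"
}}

```text
clock: 8.45
eef_pos: [596.7, 208.8, 29.6]
tcp_rot: [3.142, -0.001, 0.314]
contact_force: [1.4, 0.1, 0.7]
opening: 0.505
grasp_force: 0.0
```

>>> {"op": "step_arm", "data": {
  "plan": "0 0 0 0 0 0 255;0 0 0 0 0 0 255;0 0 0 0 0 0 255;0 0 0 0 0 0 255"
}}

```text
clock: 8.85
eef_pos: [596.5, 209.5, 29.0]
tcp_rot: [-3.142, -0.001, 0.315]
contact_force: [-0.6, 0.4, -0.3]
opening: -0.002
grasp_force: 0.0
```

The jaws closed just above the disc. Reopening and going 11 mm lower.

>>> {"op": "step_arm", "data": {
  "plan": "0 0 0 0 0 0 125;0 0 0 0 0 0 125;0 0 0 0 0 0 125;0 0 0 0 0 -6 125;0 0 0 0 0 -11 125;0 0 0 0 0 -11 125"
}}

```text
clock: 9.45
eef_pos: [595.5, 209.1, 16.2]
tcp_rot: [3.142, 0.002, 0.315]
contact_force: [-0.1, -0.1, -0.3]
opening: 0.51
grasp_force: 0.0
```

>>> {"op": "step_arm", "data": {
  "plan": "0 0 0 0 0 0 255;0 0 0 0 0 0 255;0 0 0 0 0 0 255;0 0 0 0 0 0 255;0 0 0 0 0 40 255;0 0 0 0 0 80 255;0 0 0 0 0 90 255;0 0 0 0 0 90 255"
}}

```text
clock: 10.25
eef_pos: [597.5, 209.8, 109.5]
tcp_rot: [-3.141, -0.004, 0.315]
contact_force: [-0.2, -0.1, 0.3]
opening: 0.233
grasp_force: 29.5
```

```bash
python3 held.py w8.png 12; python3 -c "
from h import *
im=cv2.imread('pics/w8.png'); cv2.imwrite('pics/w8c.png',im)"
```

```text
tcp [597.5 209.8 109.5] rot [-3.141 -0.004  0.315] open 0.233443982392198 grip 29.474194049835205
n 2239 z rel [-15.5  -7.   13.9  23.3]
[   0    0    0    0    0   42  189 1500   66   72   80   80  104  106
    0    0    0]
top along -10.0..10.0 fwd -9.3..12.8
```

>>> {"op": "step_arm", "data": {
  "plan": "0 0 0 -136 -220 0 255;0 0 0 -136 -220 0 255;0 0 0 -136 -220 0 255;0 0 0 -136 -220 0 255;0 0 0 -136 -220 0 255;0 0 0 -136 -220 0 255;0 0 0 -136 -220 0 255"
}}

```text
clock: 11.0
eef_pos: [458.4, -11.8, 106.2]
tcp_rot: [-3.141, 0.003, 0.312]
contact_force: [-0.3, 0.7, -0.7]
opening: 0.236
grasp_force: 29.5
```

```bash
sed -i 's/t=m&(abs(q\[...,2\]-z\[2\])<4)/t=m\&(abs(q[...,2]-z[1])<2)/' held.py; python3 held.py w9.png 12; python3 chk.py wrist_10.png 460.5,-11,28,25 460.5,-11,102,25
```

```text
tcp [458.4 -11.8 106.2] rot [-3.141e+00  3.000e-03  3.120e-01] open 0.23643884378039015 grip 29.517362415790558
n 2228 z rel [-15.6  -7.   13.2  23.2]
[   0    0    0    0    0   45  195 1497   65   72   79   80   94  101
    0    0    0]
top along -9.9..9.9 fwd -9.0..11.8
tcp [459.8 -10.9 106.5] rot [-3.141e+00  1.000e-03  3.130e-01]
460.5,-11,28,25 1402 z 28.2 mean [460.8 -11. ] rect [460.2 -11.1] [29.6 29.4] 18.9
460.5,-11,102,25 1865 z 99.7 mean [463.3  -9.7] rect [461.3 -10.4] [23.6 46.8] 18.0
```

>>> {"op": "step_arm", "data": {
  "plan": "0 0 0 -1 0 -35 255;0 0 0 -1 0 -52 255;0 0 0 -1 0 -58 255;0 0 0 -1 0 -59 255;0 0 0 -1 0 -59 255;0 0 0 -1 0 -59 255"
}}

```text
clock: 11.7
eef_pos: [460.0, -10.4, 49.1]
tcp_rot: [3.141, -0.001, 0.315]
contact_force: [-0.3, 0.4, -0.2]
opening: 0.233
grasp_force: 29.5
```

>>> {"op": "step_arm", "data": {
  "plan": "0 0 0 0 0 -2 255;0 0 0 0 0 -3 255;0 0 0 0 0 -3 255"
}}

```text
clock: 12.0
eef_pos: [459.3, -10.7, 45.5]
tcp_rot: [3.141, -0.0, 0.315]
contact_force: [0.1, 0.3, 0.6]
opening: 0.231
grasp_force: 29.5
```

>>> {"op": "step_arm", "data": {
  "plan": "0 0 0 0 0 0 195;0 0 0 0 0 0 150;0 0 0 0 0 0 125;0 0 0 0 0 2 125;0 0 0 0 0 40 125;0 0 0 0 0 80 125;0 0 0 0 0 90 125;0 0 0 0 0 90 125"
}}

```text
clock: 12.8
eef_pos: [460.4, -10.7, 137.0]
tcp_rot: [3.14, -0.004, 0.315]
contact_force: [-0.1, 0.3, 0.2]
opening: 0.506
grasp_force: 0.0
```

```bash
python3 chk.py wrist_11.png 460.5,-11,28,25 460.5,-11,38,25
```

```text
tcp [460.4 -10.7 137. ] rot [ 3.14  -0.004  0.315]
460.5,-11,28,25 432 z 28.2 mean [464.9 -10.6] rect [460.4 -10.9] [29.7 29.2] 17.6
460.5,-11,38,25 656 z 38.2 mean [461.2 -10.2] rect [460.8 -10.2] [21.5 21.4] 73.4
```

>>> {"op": "step_arm", "data": {
  "plan": "0 0 0 212 146 0 60;0 0 0 212 146 0 60;0 0 0 212 146 0 60;0 0 0 212 146 0 60;0 0 0 212 146 0 60;0 0 0 212 146 0 60;0 0 0 212 146 0 60"
}}

```text
clock: 13.55
eef_pos: [670.9, 136.1, 132.4]
tcp_rot: [-3.141, 0.003, 0.316]
contact_force: [-0.5, -0.0, -0.3]
opening: 0.769
grasp_force: 0.0
```

```bash
python3 chk.py wrist_12.png 672,135,45,20 672,135,22,24
```

```text
tcp [670.9 136.1 132.4] rot [-3.141e+00  3.000e-03  3.160e-01]
672,135,45,20 794 z 45.0 mean [673.3 134.8] rect [672.8 134.5] [22.8 22.5] 18.2
672,135,22,24 517 z 19.5 mean [679.1 137. ] rect [676.3 135.9] [26.  33.5] 21.8
```

View pics/wrist_12.png

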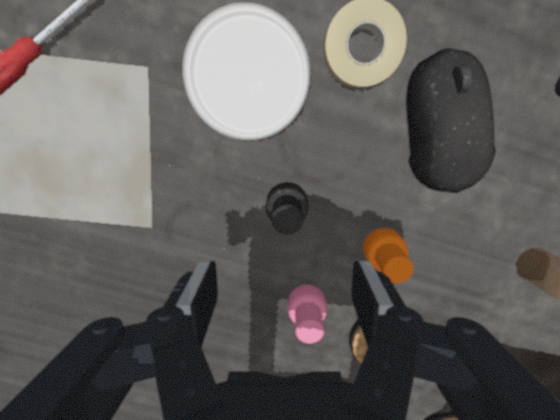

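The black eyepiece is between the jaws at (288,208), with orange (390,255) and pink (308,312) well clear. Descending.

>>> {"op": "step_arm", "data": {
  "plan": "0 0 0 1 -1 -40 60;0 0 0 1 -1 -80 60;0 0 0 1 -1 -105 60;0 0 0 1 -1 -114 60;0 0 0 1 -1 -114 60;0 0 0 1 -1 -114 60;0 0 0 1 -1 -114 255;0 0 0 1 -1 -114 255"
}}

```text
clock: 14.4
eef_pos: [673.1, 134.5, 22.9]
tcp_rot: [3.141, -0.002, 0.315]
contact_force: [-0.7, -0.0, 0.6]
opening: 0.437
grasp_force: 0.0
```

>>> {"op": "step_arm", "data": {
  "plan": "0 0 0 0 0 0 255;0 0 0 0 0 0 255;0 0 0 0 0 0 255;0 0 0 0 0 40 255;0 0 0 0 0 80 255;0 0 0 0 0 120 255;0 0 0 0 0 120 255;0 0 0 0 0 120 255",
  "force": 40
}}

```text
clock: 15.2
eef_pos: [672.9, 134.5, 143.1]
tcp_rot: [3.141, -0.003, 0.315]
contact_force: [-0.1, -1.9, -0.6]
opening: 0.358
grasp_force: 39.7
```

```bash
python3 held.py w13.png 18
```

```text
tcp [672.9 134.5 143.1] rot [ 3.141e+00 -3.000e-03  3.150e-01] open 0.35810055144945657 grip 39.7133965168905
n 6850 z rel [-19.3  12.2  22.3  24.5]
[   0    0    0    0   40  242  264  515 1334  400  436  481  536 2580
   14    0    8]
top along -15.6..15.6 fwd -8.6..12.9
```

```bash
cat >> held.py <<'E'
z0=float(sys.argv[3])  # expected top rel TCP
t=m&(abs(q[...,2]-z0)<4)&(abs(fwd)<30); Q=q[t]; A=np.c_[Q[:,:2]-Q[:,:2].mean(0),np.ones(len(Q))]
k=np.linalg.lstsq(A,Q[:,2],rcond=None)[0]; print('plane',k.round(3),'n',len(Q)); rc=cv2.minAreaRect(np.float32(Q[:,:2]+p[:2]).copy()); print('rect',rc, 'minus tcp',np.round(np.array(rc[0])-p[:2],1))
E
python3 held.py w14.png 18 22.5
```

```text
tcp [671.9 134.3 141.5] rot [ 3.142 -0.     0.315] open 0.3591614332251441 grip 39.713283978489926
n 6863 z rel [-19.4  12.1  22.3  24.5]
[   0    0    0    0   46  232  275  491 1366  381  444  479  554 2570
   16    0    9]
top along -15.6..15.7 fwd -8.7..12.8
plane [-2.5000e-02 -1.2000e-02  2.1823e+01] n 2755
rect ((672.5834350585938, 134.52049255371094), (24.800600051879883, 31.975004196166992), 18.085954666137695) minus tcp [0.7 0.2]
```

View pics/w14.png

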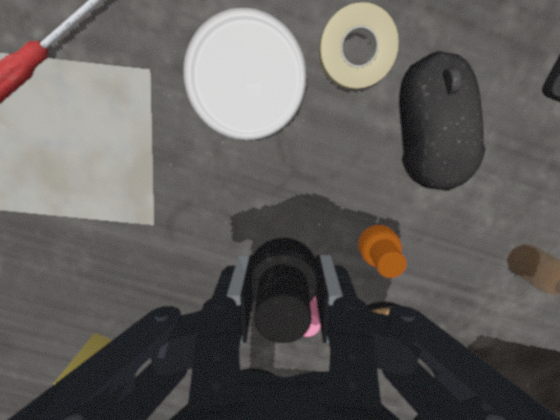

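The eyepiece is held upright at (284,290). On to the left pad.

>>> {"op": "step_arm", "data": {
  "plan": "0 0 0 -222 -37 0 255;0 0 0 -222 -37 0 255;0 0 0 -222 -37 0 255;0 0 0 -222 -37 0 255;0 0 0 -222 -37 0 255;0 0 0 -222 -37 -30 255;0 0 0 -222 -37 -70 255;0 0 0 -222 -37 -70 255"
}}

```text
clock: 16.1
eef_pos: [446.0, 96.5, 67.2]
tcp_rot: [-3.141, 0.009, 0.315]
contact_force: [-0.4, -1.2, -0.7]
opening: 0.355
grasp_force: 39.7
```

>>> {"op": "step_arm", "data": {
  "plan": "0 0 0 0 0 -20 255;0 0 0 0 0 -32 255;0 0 0 0 0 -32 255;0 0 0 0 0 -32 255"
}}

```text
clock: 16.5
eef_pos: [450.3, 97.3, 39.8]
tcp_rot: [-3.142, 0.0, 0.315]
contact_force: [-0.8, 0.3, -0.4]
opening: 0.358
grasp_force: 39.7
```

>>> {"op": "step_arm", "data": {
  "plan": "0 0 0 0 0 -3 255;0 0 0 0 0 -4 255;0 0 0 0 0 -4 255"
}}

```text
clock: 16.8
eef_pos: [450.4, 97.4, 35.6]
tcp_rot: [3.142, -0.0, 0.315]
contact_force: [0.3, 0.5, 0.7]
opening: 0.36
grasp_force: 39.7
```

>>> {"op": "step_arm", "data": {
  "plan": "0 0 0 0 0 0 140;0 0 0 0 0 0 80;0 0 0 0 0 0 60;0 0 0 0 0 2 60;0 0 0 0 0 40 60;0 0 0 0 0 80 60;0 0 0 0 0 115 60;0 0 0 0 0 115 60"
}}

```text
clock: 17.6
eef_pos: [453.0, 97.9, 154.6]
tcp_rot: [3.141, -0.008, 0.315]
contact_force: [0.3, 1.2, -1.0]
opening: 0.765
grasp_force: 0.0
```

```bash
python3 chk.py wrist_15.png 450,97.5,57,22 450.5,257,62,38
```

```text
tcp [453.   97.9 154.6] rot [ 3.141 -0.008  0.315]
450,97.5,57,22 723 z 57.0 mean [450.5  98. ] rect [450.   97.9] [23.  22.9] 14.2
450.5,257,62,38 4480 z 62.4 mean [452.7 255.8] rect [451.6 256.5] [46.3 45.9] 77.8
```

>>> {"op": "step_arm", "data": {
  "plan": "0 0 -30 0 159 0 30;0 0 -30 0 159 0 30;0 0 -30 0 159 0 30;0 0 -30 0 159 0 30;0 0 -30 0 159 0 30;0 0 -30 0 159 0 30;0 0 -30 0 159 0 30"
}}

```text
clock: 18.35
eef_pos: [449.5, 255.2, 149.4]
tcp_rot: [3.14, 0.001, -0.207]
contact_force: [-0.1, 0.0, -0.0]
opening: 0.879
grasp_force: 0.0
```

```bash
python3 chk.py wrist_16.png 451.5,256.5,62,38
```

```text
tcp [449.5 255.2 149.4] rot [ 3.14e+00  1.00e-03 -2.07e-01]
451.5,256.5,62,38 3699 z 62.3 mean [452.7 256.4] rect [451.6 256.7] [45.  44.9] 78.4
```

>>> {"op": "step_arm", "data": {
  "plan": "0 0 0 2 1 -40 30;0 0 0 2 1 -80 30;0 0 0 2 1 -110 30;0 0 0 2 1 -120 30;0 0 0 2 1 -120 30;0 0 0 2 1 -120 255;0 0 0 2 1 -120 255;0 0 0 2 1 -120 255",
  "force": 30
}}

```text
clock: 19.2
eef_pos: [453.4, 257.8, 31.9]
tcp_rot: [-3.14, -0.002, -0.209]
contact_force: [1.0, -2.0, 8.1]
opening: 0.524
grasp_force: 31.4
```

>>> {"op": "step_arm", "data": {
  "plan": "0 0 0 0 0 0 255;0 0 0 0 0 0 255;0 0 0 0 0 30 255;0 0 0 0 0 70 255;0 0 0 0 0 110 255;0 0 0 0 0 110 255;0 0 0 0 0 110 255"
}}

```text
clock: 19.9
eef_pos: [452.8, 257.8, 141.8]
tcp_rot: [-3.139, -0.003, -0.209]
contact_force: [-0.7, -0.6, -1.3]
opening: 0.519
grasp_force: 30.9
```

```bash
python3 held.py w17.png 24 32
```

```text
tcp [452.8 257.8 141.8] rot [-3.139e+00 -3.000e-03 -2.090e-01] open 0.5188002914151914 grip 30.90354859828949
n 16563 z rel [-27.5  29.9  30.9  31.4]
[   0    0   29  292  312  351  369  425  464  491  564  624  702  786
 3331 7816    7]
top along -21.6..21.1 fwd -18.5..20.8
plane [-3.0000e-03  4.0000e-03  3.0306e+01] n 10641
rect ((452.96942138671875, 257.7623291015625), (43.923282623291016, 42.631595611572266), 77.93423461914062) minus tcp [0.1 0. ]
```

>>> {"op": "step_arm", "data": {
  "plan": "0 0 0 117 -258 0 255;0 0 0 117 -258 0 255;0 0 0 117 -258 0 255;0 0 0 117 -258 0 255;0 0 0 117 -258 0 255;0 0 0 117 -258 0 255;0 0 0 117 -258 -40 255;0 0 0 117 -258 -70 255"
}}

```text
clock: 20.75
eef_pos: [568.5, -2.1, 67.8]
tcp_rot: [3.141, 0.002, -0.211]
contact_force: [0.1, 0.6, -0.5]
opening: 0.527
grasp_force: 31.0
```

>>> {"op": "step_arm", "data": {
  "plan": "0 0 0 0 0 -15 255;0 0 0 0 0 -22 255;0 0 0 0 0 -22 255;0 0 0 0 0 -22 255"
}}

```text
clock: 21.15
eef_pos: [569.8, -0.4, 49.1]
tcp_rot: [-3.141, -0.001, -0.208]
contact_force: [0.2, -0.8, -0.1]
opening: 0.52
grasp_force: 31.0
```

>>> {"op": "step_arm", "data": {
  "plan": "0 0 0 0 0 -3 255;0 0 0 0 0 -5 255;0 0 0 0 0 -5 255"
}}

```text
clock: 21.45
eef_pos: [569.9, -0.6, 44.0]
tcp_rot: [-3.141, -0.002, -0.209]
contact_force: [-0.0, 0.3, 1.9]
opening: 0.523
grasp_force: 31.1
```

>>> {"op": "step_arm", "data": {
  "plan": "0 0 0 0 0 0 90;0 0 0 0 0 0 60;0 0 0 0 0 0 60;0 0 0 0 0 3 60;0 0 0 0 0 40 60;0 0 0 0 0 80 60;0 0 0 0 0 110 60;0 0 0 0 0 110 60"
}}

```text
clock: 22.25
eef_pos: [571.9, -0.7, 157.9]
tcp_rot: [-3.14, -0.007, -0.209]
contact_force: [-0.1, 0.4, -0.4]
opening: 0.763
grasp_force: 0.0
```

```bash
python3 chk.py wrist_18.png 569.5,-.5,74,38 460.5,-10.5,38,22
```

```text
tcp [571.9  -0.7 157.9] rot [-3.14  -0.007 -0.209]
569.5,-.5,74,38 3753 z 74.3 mean [5.695e+02 2.000e-01] rect [5.683e+02 5.000e-01] [45.1 45.7] 78.1
460.5,-10.5,38,22 432 z 38.0 mean [461.9 -10.5] rect [460.9 -10.6] [21.3 21.4] 27.3
```

>>> {"op": "step_arm", "data": {
  "plan": "0 0 18 -108 395 0 60;0 0 18 -108 395 0 60;0 0 18 -108 395 0 60;0 0 18 -108 395 0 60;0 0 18 -108 395 0 60;0 0 18 -108 395 0 60;0 0 18 -108 395 0 60;0 0 18 -108 395 0 60"
}}

```text
clock: 23.1
eef_pos: [462.1, 386.5, 151.9]
tcp_rot: [3.14, 0.002, 0.105]
contact_force: [0.4, 0.0, 0.5]
opening: 0.764
grasp_force: 0.0
```

```bash
python3 chk.py wrist_19.png 463,394.5,56,30
python3 - <<'E'
from m import *
for f in('top0.png','w2.png','scene0.png'):
    w=load(f)[1].reshape(-1,3)
    for h in(30,120,180): 
        s=w[(w[:,2]>h)&(w[:,0]>380)&(w[:,0]<560)&(w[:,1]<-140)&(w[:,1]>-500)]; print(f,h,np.sort(s[:,1])[-5:].round() if len(s) else '')
E
```

```text
tcp [462.1 386.5 151.9] rot [3.14e+00 2.00e-03 1.05e-01]
463,394.5,56,30 1886 z 56.2 mean [463.4 394.8] rect [462.4 394.7] [37.3 37. ] 19.5
top0.png 30 [-256. -256. -256. -255. -255.]
top0.png 120 [-256. -256. -256. -255. -255.]
top0.png 180 [-256. -256. -256. -255. -255.]
w2.png 30 [-266. -266. -266. -265. -265.]
w2.png 120 [-293.]
w2.png 180 
scene0.png 30 [-251. -251. -251. -251. -248.]
scene0.png 120 [-251. -251. -251. -251. -248.]
scene0.png 180 [-253. -252. -251. -251. -248.]
```

>>> {"op": "step_arm", "data": {
  "plan": "0 0 0 0 8 -40 60;0 0 0 0 8 -80 60;0 0 0 0 8 -110 60;0 0 0 0 8 -124 60;0 0 0 0 8 -124 60;0 0 0 0 8 -124 60"
}}

```text
clock: 23.75
eef_pos: [464.1, 393.3, 29.8]
tcp_rot: [-3.141, -0.0, 0.105]
contact_force: [0.1, -0.2, -0.4]
opening: 0.765
grasp_force: 0.0
```

>>> {"op": "step_arm", "data": {
  "plan": "0 0 0 0 0 0 255;0 0 0 0 0 0 255;0 0 0 0 0 0 255;0 0 0 0 0 0 255;0 0 0 0 0 40 255;0 0 0 0 0 80 255;0 0 0 0 0 125 255;0 0 0 0 0 125 255",
  "force": 35
}}

```text
clock: 24.55
eef_pos: [466.7, 395.6, 161.2]
tcp_rot: [-3.135, -0.009, 0.105]
contact_force: [0.4, 0.3, -1.3]
opening: 0.432
grasp_force: 35.6
```

```bash
python3 held.py w20.png 20 28
```

```text
tcp [466.7 395.6 161.2] rot [-3.135 -0.009  0.105] open 0.4315512516458395 grip 35.60068488121033
n 9590 z rel [-27.   24.7  25.9  26.5]
[   0    0    4  186  237  254  283  298  348  227  436  474  529 2264
 4050    0    0]
top along -17.1..16.9 fwd -18.8..15.8
plane [1.0000e-03 1.5000e-02 2.5319e+01] n 5675
rect ((464.8095703125, 395.4962463378906), (36.91921615600586, 35.8076286315918), 4.707402229309082) minus tcp [-1.8 -0.1]
```

>>> {"op": "step_arm", "data": {
  "plan": "0 0 0 5 -390 0 255;0 0 0 5 -390 0 255;0 0 0 5 -390 0 255;0 0 0 5 -390 0 255;0 0 0 5 -390 0 255;0 0 0 5 -390 0 255;0 0 0 5 -390 0 255;0 0 0 5 -390 0 255"
}}

```text
clock: 25.4
eef_pos: [467.4, 0.8, 153.5]
tcp_rot: [3.142, 0.001, 0.105]
contact_force: [0.1, -0.2, -1.3]
opening: 0.433
grasp_force: 35.7
```

>>> {"op": "step_arm", "data": {
  "plan": "0 0 0 3 -125 0 255;0 0 0 3 -125 0 255;0 0 0 3 -125 0 255;0 0 0 3 -125 -40 255;0 0 0 3 -125 -80 255;0 0 0 3 -125 -100 255;0 0 0 3 -125 -100 255;0 0 0 3 -125 -100 255"
}}

```text
clock: 26.2
eef_pos: [471.2, -121.7, 54.1]
tcp_rot: [-3.141, 0.001, 0.105]
contact_force: [0.3, -0.6, -0.8]
opening: 0.436
grasp_force: 35.8
```

>>> {"op": "step_arm", "data": {
  "plan": "0 0 0 1 2 -6 255;0 0 0 1 2 -10 255;0 0 0 1 2 -10 255;0 0 0 1 2 -10 255"
}}

```text
clock: 26.6
eef_pos: [472.9, -119.8, 44.7]
tcp_rot: [3.141, -0.001, 0.106]
contact_force: [-0.4, 0.6, -0.4]
opening: 0.431
grasp_force: 35.8
```

>>> {"op": "step_arm", "data": {
  "plan": "0 0 0 -1 0 -2 255;0 0 0 -1 0 -2 255"
}}

```text
clock: 26.8
eef_pos: [472.3, -119.9, 42.9]
tcp_rot: [3.141, -0.001, 0.105]
contact_force: [-0.7, 2.1, 4.4]
opening: 0.437
grasp_force: 36.1
```

>>> {"op": "step_arm", "data": {
  "plan": "0 0 0 0 0 0 110;0 0 0 0 0 0 60;0 0 0 0 0 0 60;0 0 0 0 0 3 60;0 0 0 0 0 40 60;0 0 0 0 0 80 60;0 0 0 0 0 130 60;0 0 0 0 0 180 60"
}}

```text
clock: 27.6
eef_pos: [471.0, -119.7, 224.1]
tcp_rot: [-3.141, 0.001, 0.105]
contact_force: [1.2, -0.1, -0.6]
opening: 0.765
grasp_force: 0.0
```

>>> {"op": "step_arm", "data": {
  "plan": "0 0 0 -70 0 60 60;0 0 0 -70 0 60 60;0 0 0 -70 0 60 60;0 0 0 -70 0 60 60"
}}

```text
clock: 28.0
eef_pos: [401.8, -120.0, 283.1]
tcp_rot: [3.141, -0.002, 0.105]
contact_force: [-0.0, -0.6, 0.4]
opening: 0.763
grasp_force: 0.0
```

```bash
python3 chk.py wrist_21.png 470.5,-119.7,68,30 460.5,-10.5,38,22 460.5,-10.5,28,22 450,98,57,22 569,0,74,38; python3 chk.py top_22.png 468.8,-121,70,30 459,-12,40,22 448,97,59,22 568,-2,76,38 685,-96,107,20
```

```text
tcp [ 401.8 -120.   283.1] rot [ 3.141e+00 -2.000e-03  1.050e-01]
470.5,-119.7,68,30 1064 z 68.2 mean [ 470.4 -119.2] rect [ 469.8 -119. ] [37.1 36.4] 6.0
460.5,-10.5,38,22 326 z 38.4 mean [460.8 -11. ] rect [460.8 -10.6] [20.5 21.5] 5.5
460.5,-10.5,28,22 228 z 28.4 mean [460.6 -16.3] rect [460.2 -11.6] [29.4 29. ] 48.5
450,98,57,22 422 z 57.2 mean [450.1  96.4] rect [449.7  96.9] [22.9 22.2] 10.9
569,0,74,38 930 z 74.4 mean [553.   -0.7] rect [550.6   2.2] [20.3 48.7] 5.1
tcp [ 402.  -119.9  282.2] rot [ 3.141e+00 -1.000e-03  1.050e-01]
468.8,-121,70,30 200 z 68.2 mean [ 469.8 -119.3] rect [ 470.1 -118.7] [35.9 35.8] 44.1
459,-12,40,22 68 z 38.6 mean [459.7 -10.7] rect [459.9 -10.8] [19.7 20.2] 43.8
448,97,59,22 79 z 57.3 mean [449.   97.6] rect [449.6  97.3] [20.5 20.5] 0.6
568,-2,76,38 369 z 74.5 mean [5.678e+02 4.000e-01] rect [5.677e+02 5.000e-01] [45.3 45.1] 76.6
685,-96,107,20 22 z 107.6 mean [685.8 -96.7] rect [685.8 -96.5] [10.7 10.7] 10.8
```

View pics/wrist_21.png

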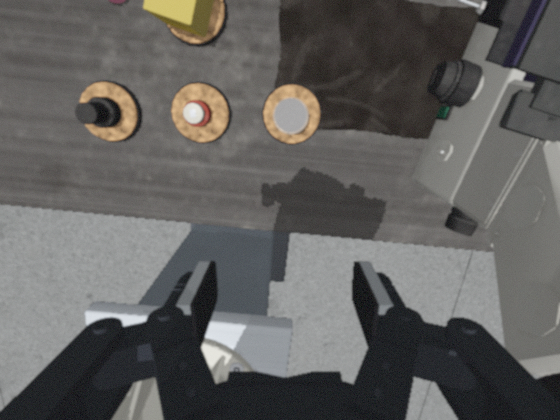

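The picture shows all four pads filled: eyepiece (108,112), mounts stacked (199,113), canister (291,115), carton (195,15). Everything is upright and centred within about 2 mm, and the bottle hasn't moved. Handing in.

```bash
python3 -c "
from rig import r
print(r.sign_off())"
```

```text
the job is handed in; nothing more can be done
None
```

I laid out the inspection set and handed it in at about 28 s: all five pieces measured upright and within about 2 mm of their pad or mount centres, and the dropper bottle has not moved; the hand-in returned no verdict.

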